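# Draw the strainer cassette out from under the pump

### The arm

A 7-joint arm with a two-finger parallel gripper is mounted at the origin on the work surface. World frame = base frame: x ahead of the robot, y to its left, z up, the work surface at z = 0. Lengths are in m, angles in rad, forces in N, time in s.
With the tool pointing down it reaches from about 0.425 to 0.875 m from the base axis. Payload 4.7 kg.
Tool frame: the origin (TCP) lies midway between the tips of the shut fingers; the grasp point (between the pads) lies 19 mm behind it (bot.hold_point_z is the distance from the TCP to the grasp point, in m); z points along the fingers, y is the direction in which the jaws open and shut (so a half turn about z gives the same grasp; the last joint's range is limited). The gripper opens to 85 mm and grips with 20 to 120 N. Pads are 22 mm wide; open, the fingers measure 114 mm over their backs; the gripper's body (76 mm by 85 mm) begins 54 mm behind the grasp point. The pads swing forward as they close: fully open they stand 13 mm farther back than shut.
Start: joints at [-1.193, 0.321, -0.07, 1.45, 0.023, 1.371, -0.057], TCP at [0.231, 0.607, 0.196] pointing down, gripper open.
Joint ranges: [-2.86, 2.86], [-0.3, 2.09], [-1.38, 1.24], [0.06, 2.45], [-1.56, 4.7], [0.09, 2.05], [-2.69, 2.69]. Speed limits (rad/s): [2.57, 2.57, 3.14, 3.14, 3.14, 3.14, 3.14].

### API

Orientations are given as a unit quaternion [w, x, y, z].
In Python, from cell import bot, viewer gives the robot as it stands. The module is installed in compiled form; this text tells all that it offers.
- The arm moves only by the tool move_arm, never from a script. Its arguments are lists of equal length, an entry for each row: "rot": the turn, a rotation vector about the tool's x, y, z in rad, a list of three; "travel": the shift along the tool's x, y, z in mm, a list of three; "fingers": the finger opening in mm, from 0 to 85.4. A call has 1 to 20 rows; each row is the pose to reach, as a shift and turn from the pose measured when the call began, along the tool's axes at that moment; what a row does not reach only later rows make up. A row lasts 1/8 s, in which the tool goes at most 62.5 mm and 10.7 degrees, less where a joint would pass 70% of its speed; a pose out of reach is approached as far as the arm can. A call with a gripper value outside its range is refused whole. The fingers move at their own pace and stop on an object; "grip_force" is the grip in N (left out, the last holds). Time passes only in rows, so rows that repeat a pose let the fingers close. It gives the time, the measured TCP pose, the force and the opening at its end, in the units of the state.
- bot.observe(): the state, without advancing time (a new reading comes with each control period).
- viewer.read_camera(name): name is "side" or "top"; returns the picture (420x560x3 uint8, red, green, blue); there is no depth.
- viewer.camera_info(name): a dict with "fov_y" (degrees; the focal length in pixels is half the picture's height over the tangent of half this angle, whatever the lens; pixels are square), "cx", "cy" (the principal point, pixels), "origin" and "attitude" of the camera in the world. Camera axes: x right, y down, z forward; pixel columns grow to the right and rows downward; lengths in m; the calibration is good to about 2 mm. A picture is of the moment at which its call begins. camera_info takes no time and is no camera call.
- bot.close_job(): hands the job in, once; it reports no verdict.
The state is a dict: "time_s": time; "qpos": joint angles; "qd": joint speeds; "tau": joint torques, N m; "tcp_pos": TCP position; "ee_rot": TCP orientation; "contact_force": force on the tool from outside, world axes, zero at the start; "ft_torque": the same for the moment, N m; "grip_width": opening from 0.0 (shut) to 1.0 (fully open).
Only numpy, scipy, OpenCV 4.12 (cv2) and the standard library are available. Lean on these libraries where they do the work, as an engineer would, in place of code of your own. Each camera call takes 0.05 s, during which the arm holds its last target.

### The job

Draw the strainer cassette out of its housing through the side opening (the cover and pump block it from above): a hidden stop on one side of the channel catches it when pulled straight, so feel which way to shift it, then slide it all the way out. Lay it flat in the grey wash tray, right way up, lowering rather than dropping it, let go, and leave the bottle, wrench and valve where they are.

Things in the scene. Friction and masses are not known exactly. Their poses are not given: they have to be found in the camera images.
- housing: Pump skid, fixed: 8 mm aluminium base plate (116 mm wide, 335 long) carrying a steel strainer housing (160 long, 88-96 wide, top at 56 mm) with a black pump on it (89 mm diameter, 182 mm high, axis at x = 108 mm; cover clear to x = 60 mm). Origin: on the bench under the middle of the housing's front face, where the opening is. x points into the channel, -x is the way out, y across, z up.
- mouth (a point): Middle of the opening's lower edge: housing's origin raised 8 mm, same axes. The channel behind it is straight, 64 mm wide (y = -32 to 32 mm), 42 mm high, smooth-floored at the plate's top, covered above, closed at x = 150 mm, open only here.
- stop_line (a point): Channel floor's middle, 11 mm inside the mouth, same axes. Level with it, on ONE side only (+y or -y, varies, unseen), a rigid full-height stop, 10 mm thick in x, reaches 11 mm in from that wall. It catches the steel box's front corner when pulled straight (after 2 to 8 mm) or along the stop's wall. Shifted 5 to 9 mm without turning, against the opposite wall, the box passes with 3 mm spare.
- apron (a point): Middle of the bare base plate in front of the opening, on its top (8 mm above the bench), 87.5 mm before the mouth, same axes as the housing. This apron, 175 mm long, 116 wide, carries the cassette as it slides out.
- cassette: Steel box 120 mm long (x = -60 to 60), 50 wide (y), 36 high, with a black handle plate on its front end: 12 thick (y), z = 6 to 36, x = -60 to -124 mm. 0.22 to 0.42 kg, sliding with 1 to 5 N of friction. Origin: centre of the box's underside; z up. Starts on the base plate in the channel, parallel to it within 1 degree, within 1.5 mm of its middle, box front 18 to 24 mm inside the mouth, handle 40 to 46 mm out.
- cassette_tab (a point): Point in the handle plate at which to pinch it across its 12 mm thickness: 108 mm from the cassette's origin on -x, 16 mm from the handle's free end, 21 mm above the cassette's underside. Same axes as the cassette.
- tray: Grey plastic wash tray, fixed, open on top, 260 mm long (x) by 150 mm wide (y) by 30 mm high outside, walls and floor 5 mm thick. Origin: centre of its underside, on the bench; z up.
- cleaner: White bottle, 68 mm diameter, 170 mm tall, standing; origin centre of its underside. A bystander: leave alone.
- wrench: Steel wrench, 170 mm long, lying flat; origin under its middle, x along it. A bystander: leave alone.
- valve: Brass ball valve with a steel lever, about 115 mm long, 50 mm high, lying; origin under its middle, x along it. A bystander: leave alone.
There are look-alikes about, which are no part of the job. There is more than one size of the cassette; the job needs the middle-sized.

How it is judged:
On the way:
1. the cassette's steel box is wholly out of the housing, past its front face (x of cassette in the frame of housing below -0.058 m), for 0.1 s.
At the end, for the whole second after the job is handed in: The cassette lies released and at rest on the floor of the wash tray: its origin within the tray and not more than 10 mm above the tray's underside (floor at 5 mm), right way up, tilted less than 0.08 rad (x of cassette in the frame of tray between -0.125 and 0.125 m and y of cassette in the frame of tray between -0.07 and 0.07 m and z of cassette in the frame of tray below 0.01 m and angle between cassette's own z axis and vertical below 0.08 rad and linear speed of cassette below 0.02 m/s and contact force between the fingers and cassette below 0.1 N); the robot touches nothing.
It fails at once if the cassette is dropped or thrown (faster than 0.7 m/s with no finger on it) (linear speed of cassette above 0.7 m/s and contact force between the fingers and cassette below 0.1 N).
It fails at once if the cleaner is moved more than 30 mm (distance of cleaner from where it was at the start of the episode above 0.03 m).
It fails at once if the wrench is moved more than 30 mm (distance of wrench from where it was at the start of the episode above 0.03 m).
It fails at once if the valve is moved more than 30 mm (distance of valve from where it was at the start of the episode above 0.03 m).
It also fails if it takes over 58 s, if anything falls off the work surface, if the arm or the gripper's body presses on something with over 40 N, if the wrist force passes 120 N, or if a joint passes its speed limit or range.

## Working session

There is one attempt and no reset: what is moved stays moved. The work goes in short steps, Python scripts to look and compute and a tool call to move; the robot and the scene stay as the last step left them, time stands still between calls to the robot, and variables do not carry over. Pictures are saved under pics/ and viewed, and the job is handed in when it is done.

Besides the shell and the picture viewer there is one more tool, called after "Request:" in YAML: its name, and indented under it one key for each argument. move_arm: Moves the arm, as the interface text tells. Its arguments: {"type":"object","properties":{"rot":{"type":"array","items":{"type":"array","items":{"type":"number"}}},"travel":{"type":"array","items":{"type":"array","items":{"type":"number"}}},"fingers":{"type":"array","items":{"type":"number"}},"grip_force":{"type":"number"}},"required":["rot","travel","fingers"]}

```bash
mkdir -p pics; ls
python3 - <<'E'
from cell import bot, viewer
import cv2
s=bot.observe()
for k in s: print(k,s[k])
for n in("side","top"):
    print(n,viewer.camera_info(n))
    im=viewer.read_camera(n); cv2.imwrite(f"pics/{n}0.png",im[:,:,::-1])
print(bot.hold_point_z)
E
```

```text
pics
time_s 0.0
qpos [-1.19290434  0.32185509 -0.07005549  1.45168687  0.02262082  1.37081187
 -0.05689641]
qd [ 0.00047573  0.00182138  0.00105553  0.00119534 -0.00039244  0.00132926
 -0.00158324]
tau [-2.33429537e-04 -4.93580389e+01 -3.82657964e-01 -3.14341450e+01
  1.27484993e-02  1.12885560e-02  5.42680951e-06]
tcp_pos [0.23113806 0.60685426 0.19499656]
ee_rot [-1.14728107e-04  1.80889197e-01  9.83502986e-01 -9.80709135e-04]
contact_force [-0.70309539  0.30589549 -0.25125022]
ft_torque [ 0.0218319  -0.0085161   0.00187224]
grip_width 0.9935979166802041
side {'fov_y': 55.88803379433851, 'cx': 281.5427594993442, 'cy': 208.95836190682584, 'origin': array([ 0.07282464, -0.47318946,  0.63300477]), 'attitude': array([-0.39964177,  0.84523151, -0.31583983,  0.16160247])}
top {'fov_y': 52.12341776282464, 'cx': 281.95506797461104, 'cy': 208.2935098358475, 'origin': array([0.3570006 , 0.10492616, 1.20646253]), 'attitude': array([-0.05259035,  0.70702925, -0.70314615,  0.05412381])}
0.0187
```

View pics/side0.png

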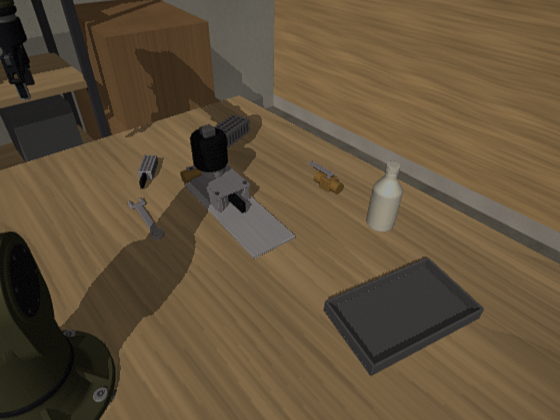

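View pics/top0.png

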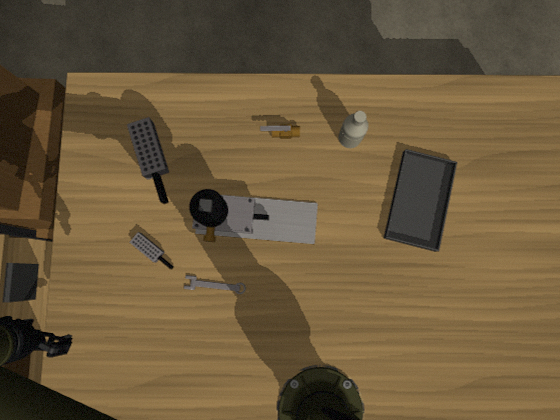

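The side view shows the housing with its black pump at about (210,165), the handle at (237,202), the apron towards (275,240), the tray at (405,310), the bottle at (384,200), the valve at (327,178) and the wrench at (147,217). In the top view the handle is at (260,216), the apron's end edge at x≈317 and the tray at (420,200). I'll enlarge these.

Run:
```python
import cv2
t=cv2.imread("pics/top0.png"); s=cv2.imread("pics/side0.png")
cv2.imwrite("pics/t_h.png",cv2.resize(t[180:260,180:330],None,fx=5,fy=5,interpolation=cv2.INTER_CUBIC))
cv2.imwrite("pics/t_t.png",cv2.resize(t[140:260,375:470],None,fx=5,fy=5,interpolation=cv2.INTER_CUBIC))
cv2.imwrite("pics/s_h.png",cv2.resize(s[120:260,175:305],None,fx=4,fy=4,interpolation=cv2.INTER_CUBIC))
```

```text
(no output)
```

View pics/t_h.png

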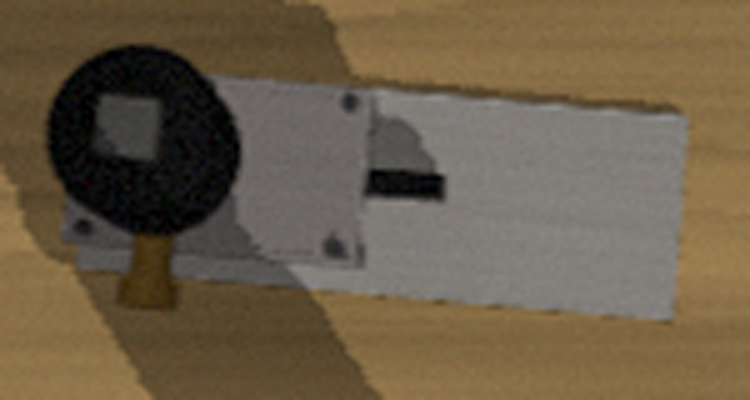

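View pics/t_t.png

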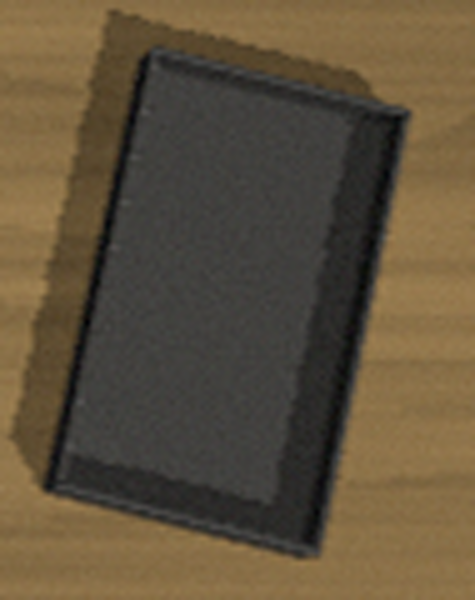

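View pics/s_h.png

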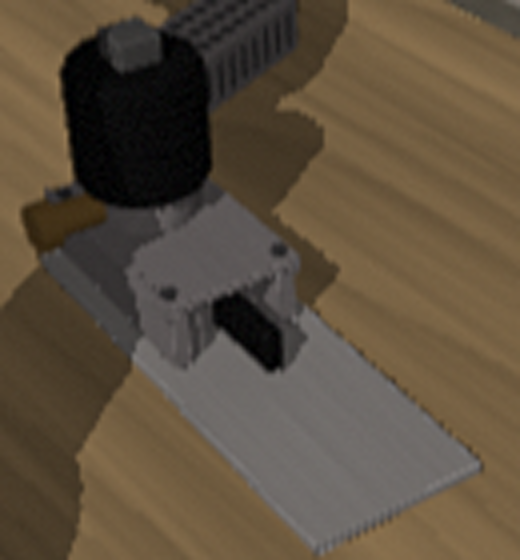

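In the enlarged top view the apron's end corners are at full-picture (317,202) and (314,243.6), and the housing's front top corners at (254.6,198) and (252,233). The handle's end is at (268.5,214–219) and the tray's rim corners at (404,150), (457,162), (439,251) and (384,237). Next I'll project them.

```bash
cat > h.py <<'E'
import numpy as np
from scipy.spatial.transform import Rotation as R
from cell import bot, viewer
def cam(n):
    c=viewer.camera_info(n); q=c['attitude']; r=R.from_quat([q[1],q[2],q[3],q[0]]).as_matrix()
    f=210/np.tan(np.radians(c['fov_y']/2)); return c,r,f
def up(n,uv,z):
    c,r,f=cam(n); d=r@np.array([(uv[0]-c['cx'])/f,(uv[1]-c['cy'])/f,1]); o=c['origin']
    return o+d*(z-o[2])/d[2]
def proj(n,p):
    c,r,f=cam(n); v=r.T@(np.array(p)-c['origin']); return np.array([c['cx']+f*v[0]/v[2],c['cy']+f*v[1]/v[2]])
E
python3 - <<'E'
from h import *
np.set_printoptions(precision=4,suppress=True)
P=lambda n,l,z:np.array([up(n,u,z) for u in l])
a=P('top',[(317,202.2),(314,243.6)],.008); print('apron',a,np.linalg.norm(a[0]-a[1]))
h=P('top',[(254.6,198),(252,233)],.056);print('hous',h,np.linalg.norm(h[0]-h[1]))
print('handle',P('top',[(268.6,214.4),(268.2,219.4),(253,213.6),(252.8,218.4)],.044))
t=P('top',[(404.2,149.6),(456.6,162),(438.6,250.8),(383.6,237.2)],.03);print('tray',t,t.mean(0),np.linalg.norm(np.roll(t,-1,0)-t,axis=1))
g=lambda x,y:(x/4+175-.4,y/4+120-.4)
b=P('side',[g(482,466),g(318,553)],.008);print('apron side',b)
print('handle side end',P('side',[g(278,345)],.044))
mid=a.mean(0)
E
```

```text
apron [[0.5574 0.0037 0.008 ]
 [0.4403 0.0129 0.008 ]] 0.11745662746989488
hous [[0.56   0.1774 0.056 ]
 [0.4645 0.183  0.056 ]] 0.09564199822334764
handle [[0.5169 0.1393 0.044 ]
 [0.5031 0.1402 0.044 ]
 [0.5188 0.1819 0.044 ]
 [0.5056 0.1823 0.044 ]]
tray [[ 0.7062 -0.2425  0.03  ]
 [ 0.671  -0.3891  0.03  ]
 [ 0.421  -0.3259  0.03  ]
 [ 0.4574 -0.1766  0.03  ]] [ 0.5639 -0.2835  0.03  ] [0.1507 0.2578 0.1536 0.2574]
apron side [[0.5533 0.0021 0.008 ]
 [0.4377 0.0091 0.008 ]]
handle side end [[0.505  0.1307 0.044 ]]
```

```bash
cat > fit.py <<'E'
from h import *
import cv2
from scipy.optimize import least_squares
np.set_printoptions(precision=4,suppress=True)
g=lambda x,y:(x/4+175-.4,y/4+120-.4)
k=lambda x,y:(x/5+180-.4,y/5+180-.4)
obs=[('top',k(687,113),(-.175,-.058,.008)),('top',k(672,320),(-.175,.058,.008)),
('side',g(482,466),(-.175,-.058,.008)),('side',g(318,553),(-.175,.058,.000)),('top',k(375,92),(0,-.048,.056)),('top',k(362,267),(0,.048,.056)),('top',k(78,268),(.16,.058,.008))]
# determine handedness: housing x into channel ~ world +y, so housing y ~ world -x
def W(p,q):
    c,s=np.cos(p[2]),np.sin(p[2]); return np.array([p[0]+c*q[0]-s*q[1],p[1]+s*q[0]+c*q[1],q[2]])
def res(p):return np.concatenate([proj(n,W(p,q))-uv for n,uv,q in obs])
r=least_squares(res,[.51,.18,1.5],loss='soft_l1')
if __name__=='__main__':
    p=r.x; print(p,np.degrees(p[2])); print(res(p).reshape(-1,2))
    for n,(x0,y0,x1,y1) in {'top':(180,180,330,260),'side':(175,120,305,260)}.items():
        im=cv2.imread(f'pics/{n}0.png')[y0:y1,x0:x1]; im=cv2.resize(im,None,fx=5,fy=4 if 0 else 5,interpolation=cv2.INTER_CUBIC)
        def L(a,b,c):
            A=[tuple(int(v) for v in ((proj(n,W(p,q))-[x0,y0]+.5)*5)) for q in(a,b)]; cv2.line(im,*A,c,1)
        for y in(-.058,.058): L((-.175,y,.008),(.16,y,.008),(0,0,255))
        L((-.175,-.058,.008),(-.175,.058,.008),(0,0,255))
        L((0,-.046,.056),(0,.046,.056),(0,255,0)); L((0,-.032,.008),(0,.032,.008),(255,0,0))
        for y in(-.006,.006): L((0,y,.044),(-.043,y,.044),(0,255,255))
        cv2.imwrite(f'pics/ov_{n}.png',im)
E
python3 fit.py
```

```text
[0.5124 0.1819 1.4893] 85.3328906115034
[[ 0.3421  0.5245]
 [ 0.2522  0.0076]
 [ 0.6236 -0.6526]
 [ 0.121   1.2077]
 [-0.2063 -0.0723]
 [-1.0478 -0.0039]
 [-0.3596 -0.003 ]]
```

View pics/ov_top.png

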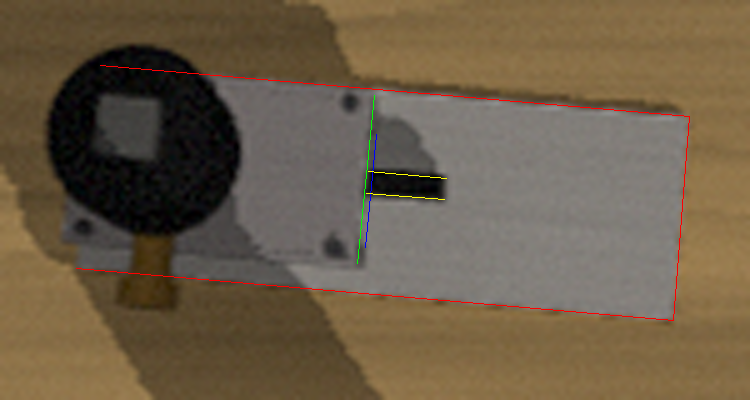

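View pics/ov_side.png

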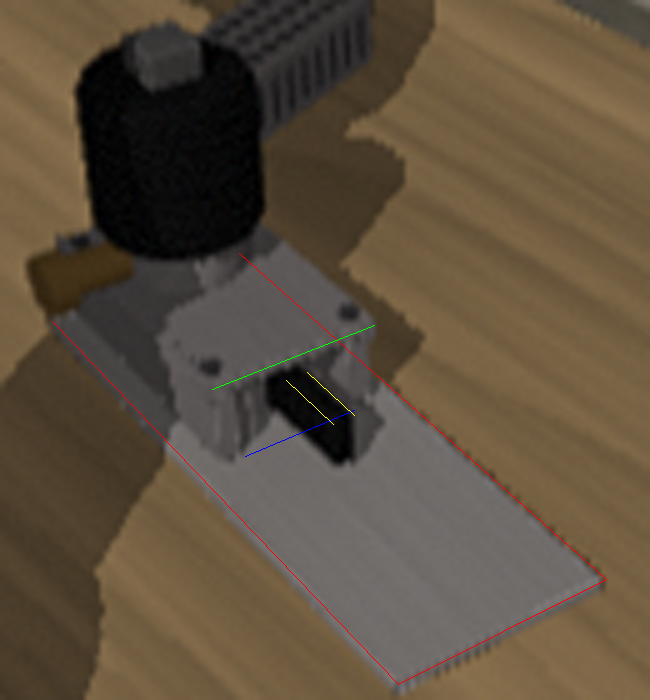

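The overlay fits to within about 2 mm. The channel's inward axis is at yaw 85.3°, with the mouth at (0.512, 0.182). Next I'll work out the approach, swinging round the pump on the apron side.

```bash
cat >> h.py <<'E'
def tool():
    s=bot.observe(); q=s['ee_rot']; return np.array(s['tcp_pos']),R.from_quat([q[1],q[2],q[3],q[0]])
def down(yaw_y):  # tool y at world angle (deg), tool z down
    a=np.radians(yaw_y); y=np.array([np.cos(a),np.sin(a),0]); z=np.array([0,0,-1.]); return R.from_matrix(np.c_[np.cross(y,z),y,z])
def rel(p,yaw):
    t,r=tool(); print('travel',np.round(r.inv().apply(np.array(p)-t)*1000,1),'rot',np.round((r.inv()*down(yaw)).as_rotvec(),3))
def yawnow():
    t,r=tool(); y=r.apply([0,1,0]); z=r.apply([0,0,1]); print('tcp',np.round(t,4),'yaw',round(float(np.degrees(np.arctan2(y[1],y[0]))),2),'z',np.round(z,4)); return t,r
E
python3 - <<'E'
from h import *; from fit import W,r
p=r.x; yawnow()
rel([.46,.03,.2],-4.7)
tab=W(p,(-.027,0,.013)); print(tab)
rel(tab+[0,0,.1],-4.7)
E
```

```text
tcp [0.2311 0.6069 0.1951] yaw 69.16 z [-0.0005 -0.0017 -1.    ]
travel [-419.1 -457.8   -4. ] rot [-0.001  0.001  1.289]
[0.5102 0.155  0.013 ]
travel [-421.6 -322.9   82.7] rot [-0.001  0.001  1.289]
```

Request:
move_arm:
  rot:
    - [0,0,0.16]
    - [0,0,0.32]
    - [0,0,0.48]
    - [0,0,0.64]
    - [0,0,0.8]
    - [0,0,0.96]
    - [0,0,1.12]
    - [0,0,1.289]
    - [0,0,1.289]
    - [0,0,1.289]
    - [0,0,1.289]
    - [0,0,1.289]
    - [0,0,1.289]
    - [0,0,1.289]
    - [0,0,1.289]
    - [0,0,1.289]
    - [0,0,1.289]
  travel:
    - [-42,-46,0]
    - [-84,-92,0]
    - [-126,-137,0]
    - [-168,-183,0]
    - [-210,-229,0]
    - [-252,-275,0]
    - [-293,-320,0]
    - [-335,-366,0]
    - [-377,-412,0]
    - [-419,-458,0]
    - [-419,-458,0]
    - [-420,-412,30]
    - [-421,-366,60]
    - [-421.5,-323,82]
    - [-421.5,-323,82]
    - [-421.5,-323,82]
    - [-421.5,-323,82]
  fingers: [45,45,45,45,45,45,45,45,45,45,45,45,45,45,45,45,45]
  grip_force: 100

```text
time_s: 2.22
tcp_pos: [0.5103, 0.154, 0.1145]
ee_rot: [0.001, 0.736, 0.677, -0.0]
contact_force: [0.8, 1.0, -1.0]
grip_width: 0.526
```

Run:
```python
from h import *; from fit import W,r
import cv2
p=r.x; yawnow(); s=bot.observe(); print(s['time_s'],s['contact_force'],s['grip_width'])
tab=W(p,(-.027,0,.013)); rel(tab,-4.7)
for n in('side','top'): cv2.imwrite(f'pics/{n}1.png',viewer.read_camera(n)[:,:,::-1])
im=cv2.imread('pics/side1.png')[100:260,170:310]; cv2.imwrite('pics/s1c.png',cv2.resize(im,None,fx=4,fy=4,interpolation=cv2.INTER_CUBIC))
```

```text
tcp [0.5103 0.154  0.1145] yaw -4.79 z [ 0.0004 -0.0011 -1.    ]
2.225 [ 0.8172  0.9687 -1.0384] 0.5264853202402494
travel [  1.1  -0.2 101.5] rot [ 0.     0.001 -0.002]
```

View pics/s1c.png

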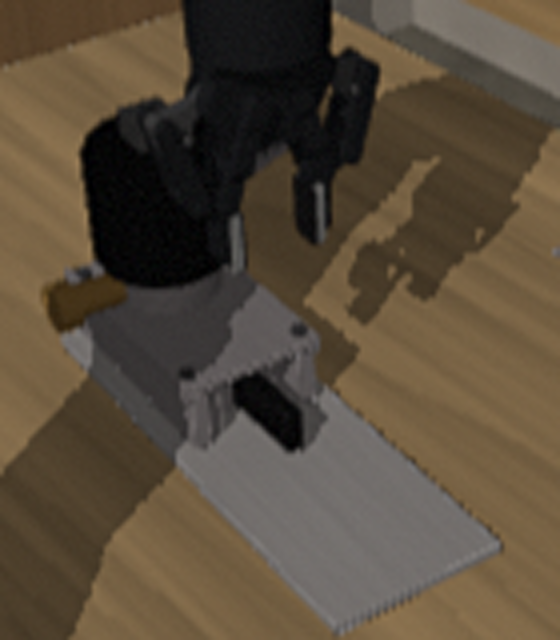

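The side picture shows the open fingers straddling the handle from above, with the handle end at crop (300,440). Descending now.

Request:
move_arm:
  rot:
    - [0,0,0]
    - [0,0,0]
    - [0,0,0]
    - [0,0,0]
    - [0,0,0]
    - [0,0,0]
    - [0,0,0]
  travel:
    - [1,0,20]
    - [1,0,45]
    - [1,0,70]
    - [1,0,90]
    - [1,0,99]
    - [1,0,101]
    - [1,0,101]
  fingers: [45,45,45,45,45,45,45]

```text
time_s: 3.2
tcp_pos: [0.5111, 0.1552, 0.0143]
ee_rot: [0.001, 0.736, 0.677, 0.001]
contact_force: [0.4, 0.3, 0.5]
grip_width: 0.525
```

Run:
```python
from h import *
import cv2
yawnow(); s=bot.observe(); print(s['time_s'],s['contact_force'],s['grip_width'])
im=viewer.read_camera('side')[100:260,170:310,::-1]; cv2.imwrite('pics/s2c.png',cv2.resize(im,None,fx=4,fy=4,interpolation=cv2.INTER_CUBIC))
```

```text
tcp [0.5111 0.1552 0.0143] yaw -4.8 z [ 1.7e-03 -1.0e-04 -1.0e+00]
3.2 [0.42052588 0.32178264 0.54878024] 0.5251270646104959
```

View pics/s2c.png

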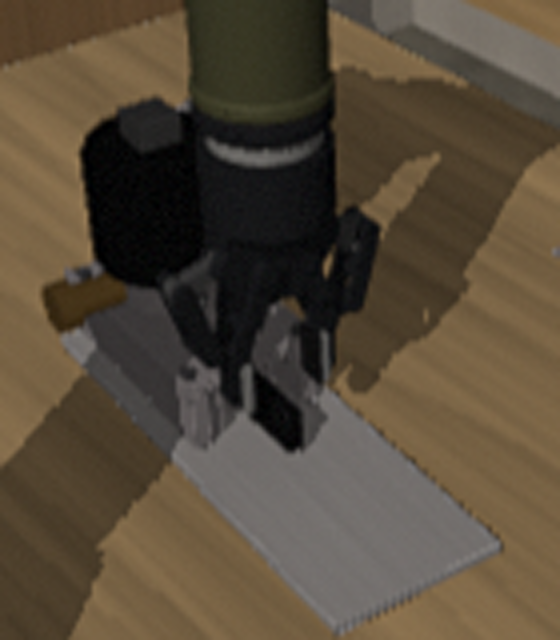

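The fingers straddle the handle, with the pads at crop (248,385) and (320,360). Closing.

Request:
move_arm:
  rot:
    - [0,0,0]
    - [0,0,0]
    - [0,0,0]
    - [0,0,0]
    - [0,0,0]
  travel:
    - [0,0,0]
    - [0,0,0]
    - [0,0,0]
    - [0,0,0]
    - [0,0,0]
  fingers: [5,5,5,5,5]
  grip_force: 80

```text
time_s: 3.88
tcp_pos: [0.5112, 0.1553, 0.0144]
ee_rot: [0.001, 0.736, 0.677, 0.001]
contact_force: [-1.0, 0.7, 0.2]
grip_width: 0.059
```

Run:
```python
from h import *
yawnow(); s=bot.observe(); print(s['time_s'],s['contact_force'],s['ft_torque'],s['grip_width'],s['grip_width']*85.4)
```

```text
tcp [0.5112 0.1553 0.0144] yaw -4.8 z [ 0.0019 -0.     -1.    ]
3.875 [-1.03328896  0.69556182  0.17848761] [0.01153021 0.01084386 0.02621403] 0.059100053572924735 5.047144575127772
```

The opening went to 5 mm, so the 12 mm plate isn't between the pads. Looking.

Run:
```python
from h import *
import cv2
im=viewer.read_camera('side')[120:240,190:290,::-1]; cv2.imwrite('pics/s3c.png',cv2.resize(im,None,fx=5,fy=5,interpolation=cv2.INTER_CUBIC))
im=viewer.read_camera('top')[180:260,180:330,::-1]; cv2.imwrite('pics/t3c.png',cv2.resize(im,None,fx=5,fy=5,interpolation=cv2.INTER_CUBIC))
```

```text
(no output)
```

View pics/s3c.png

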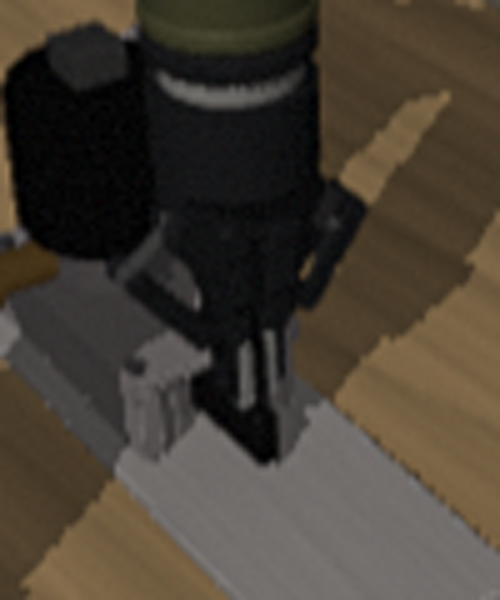

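View pics/t3c.png

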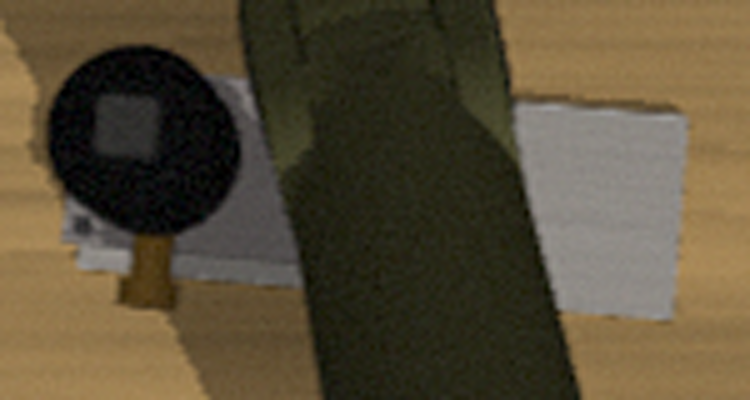

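The pads seem to stand on both sides of the black plate, but the reading matches the commanded 5 mm exactly. I'll test it by commanding fully shut.

Request:
move_arm:
  rot:
    - [0,0,0]
    - [0,0,0]
    - [0,0,0]
  travel:
    - [0,0,0]
    - [0,0,0]
    - [0,0,0]
  fingers: [0,0,0]
  grip_force: 80

```text
time_s: 4.35
tcp_pos: [0.5112, 0.1553, 0.0144]
ee_rot: [0.001, 0.736, 0.677, 0.001]
contact_force: [0.2, -0.6, 0.7]
grip_width: 0.002
```

Run:
```python
from h import *
import cv2
yawnow(); s=bot.observe(); print(s['time_s'],s['contact_force'],s['ft_torque'],s['grip_width'],s['grip_width']*85.4)
im=viewer.read_camera('side')[150:230,210:270,::-1]; cv2.imwrite('pics/s4c.png',cv2.resize(im,None,fx=7,fy=7,interpolation=cv2.INTER_CUBIC))
```

```text
tcp [0.5112 0.1553 0.0144] yaw -4.8 z [ 0.0019 -0.     -1.    ]
4.35 [ 0.15263437 -0.56773702  0.67512155] [0.01861808 0.02115927 0.00802895] 0.0017538132547829364 0.1497756519584628
```

View pics/s4c.png

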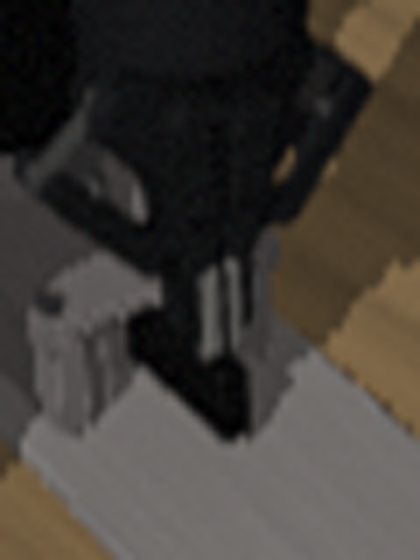

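Run:
```python
from h import *; from fit import W,r
p=r.x
t,_=tool(); print('tcp px',proj('side',t),'hold',proj('side',t+[0,0,.019]),'+54', proj('side',t+[0,0,.06]))
for q in[(-.043,-.006,.044),(-.043,.006,.044),(-.043,-.006,.014),(-.043,.006,.014),(0,.046,.056),(0,.032,.008)]: print(q,proj('side',W(p,q)))
```

```text
tcp px [240.5059 209.4695] hold [240.1608 203.4304] +54 [239.3863 189.8772]
(-0.043, -0.006, 0.044) [245.372  202.6633]
(-0.043, 0.006, 0.044) [241.1439 204.4515]
(-0.043, -0.006, 0.014) [245.82   212.2861]
(-0.043, 0.006, 0.014) [241.677  214.0965]
(0, 0.046, 0.056) [217.0893 197.4323]
(0, 0.032, 0.008) [223.6053 210.8273]
```

```bash
python3 - <<'E'
from h import *
t,r=tool()
for z in(.1145,.0143):
  for dy in(-.0225,.0225,-.03,.03):
    q=np.array([.511,.155,z+.005])+r.apply([0,dy,0]); print(z,dy,proj('side',q))
E
python3 - <<'E'
import cv2
s=cv2.imread('pics/side1.png')[110:180,190:280]
cv2.imwrite('pics/s5.png',cv2.resize(s,None,fx=8,fy=8,interpolation=cv2.INTER_CUBIC))
s=cv2.imread('pics/s2c.png'); s=cv2.resize(s[160:480,160:400],None,fx=2.2,fy=1.85); cv2.imwrite('pics/s6.png',s)
E
```

```text
0.1145 -0.0225 [230.07161902 177.37093181]
0.1145 0.0225 [246.70918184 171.07148782]
0.1145 -0.03 [227.22184022 178.44993731]
0.1145 0.03 [249.4076168 170.0497853]
0.0143 -0.0225 [232.57597615 211.38026711]
0.0143 0.0225 [248.09791664 204.74673326]
0.0143 -0.03 [229.92198027 212.51449202]
0.0143 0.03 [250.61982736 203.66895693]
```

View pics/s5.png

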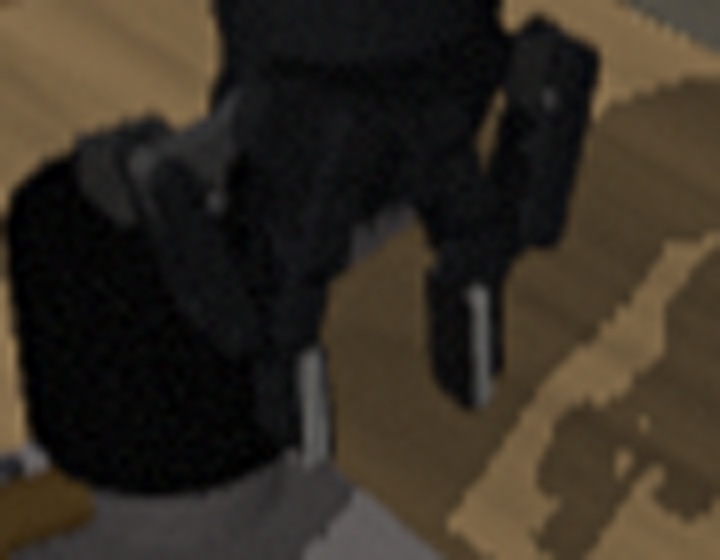

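View pics/s6.png

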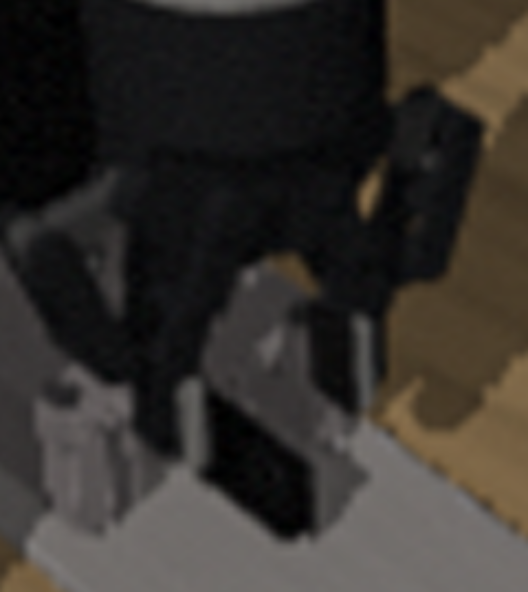

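Run:
```python
from h import *
r=down(69.16)
for n in('side','top'):
  for b in(0,.013,.04):
    for dy in(-.045,.045):
      print(n,b,dy,proj(n,np.array([.2311,.6069,.1951+b])+r.apply([0,dy,0])))
import cv2
s=cv2.imread('pics/side0.png')[0:110,0:80]; cv2.imwrite('pics/s7.png',cv2.resize(s,None,fx=5,fy=5,interpolation=cv2.INTER_CUBIC))
s=cv2.imread('pics/top0.png')[250:420,0:110]; cv2.imwrite('pics/t7.png',cv2.resize(s,None,fx=3.5,fy=3.5,interpolation=cv2.INTER_CUBIC))
```

```text
side 0 -0.045 [ 34.05060202 118.3258507 ]
side 0 0.045 [ 37.52345951 103.22956802]
side 0.013 -0.045 [ 32.00711509 113.26482464]
side 0.013 0.045 [35.64096071 98.37409833]
side 0.04 -0.045 [ 27.64701651 102.46633498]
side 0.04 0.045 [31.63140926 88.03238894]
top 0 -0.045 [ 78.49113319 335.6094752 ]
top 0 0.045 [ 42.76811068 320.96098561]
top 0.013 -0.045 [ 75.79582147 336.43476827]
top 0.013 0.045 [ 39.61223412 321.5881186 ]
top 0.04 -0.045 [ 69.96190145 338.22108997]
top 0.04 0.045 [ 32.78280449 322.94525679]
```

View pics/s7.png

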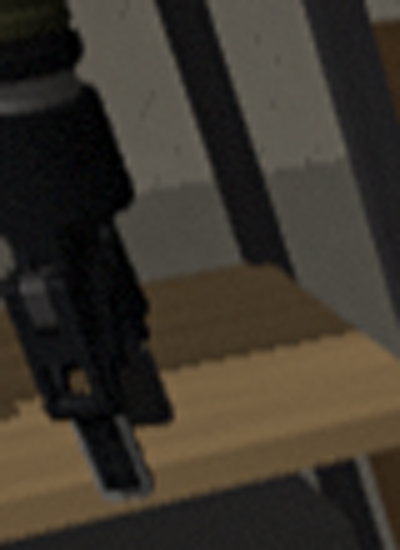

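View pics/t7.png

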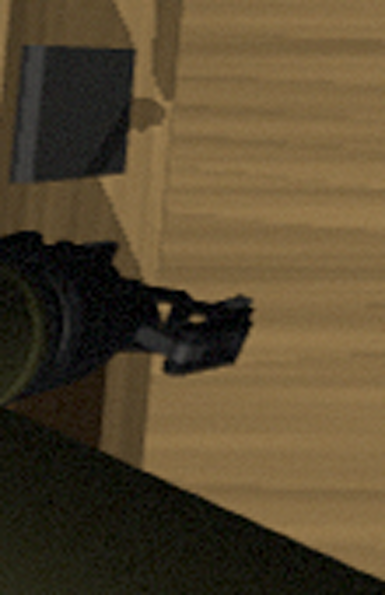

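Both views, at the start pose and here, put the real fingertips about 28–30 mm behind the reported TCP: the tip is at row 200.7 and predicted at 209.5. The shut fingers are therefore hovering just over the handle top at z 0.044. The pictures decide, so I'll open and go lower in small steps while watching the force.

Request:
move_arm:
  rot:
    - [0,0,0]
    - [0,0,0]
    - [0,0,0]
    - [0,0,0]
    - [0,0,0]
    - [0,0,0]
    - [0,0,0]
  travel:
    - [0,0,0]
    - [0,0,0]
    - [0,0,0]
    - [0,0,4]
    - [0,0,10]
    - [0,0,16]
    - [0,0,18]
  fingers: [40,40,40,40,40,40,40]

```text
time_s: 5.28
tcp_pos: [0.5107, 0.1551, -0.0043]
ee_rot: [0.0, 0.736, 0.677, 0.0]
contact_force: [0.5, 0.2, -0.9]
grip_width: 0.466
```

Run:
```python
from h import *
import cv2
yawnow(); s=bot.observe(); print(s['time_s'],s['contact_force'],s['grip_width'])
im=viewer.read_camera('side')[150:230,205:275,::-1]; cv2.imwrite('pics/s8.png',cv2.resize(im,None,fx=7,fy=7,interpolation=cv2.INTER_CUBIC))
```

```text
tcp [ 0.5107  0.1551 -0.0043] yaw -4.8 z [ 8.e-04 -6.e-04 -1.e+00]
5.275 [ 0.45983648  0.18878122 -0.93472509] 0.466415805399411
```

View pics/s8.png

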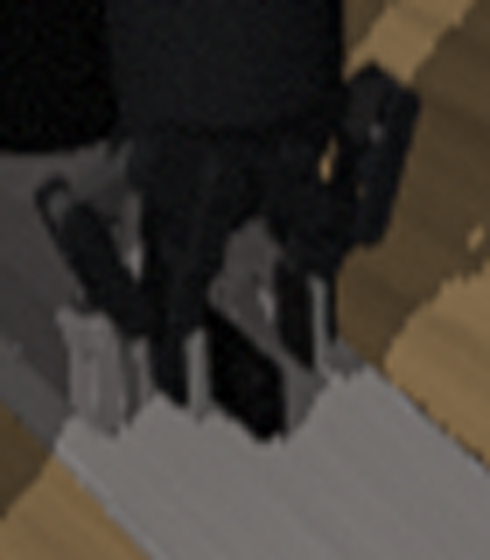

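The TCP reads −0.004 with no contact, which confirms the offset. The left tip at about (233.6,209) is still roughly 18 mm above the plate. I'll go 8 mm lower and close.

Request:
move_arm:
  rot:
    - [0,0,0]
    - [0,0,0]
    - [0,0,0]
    - [0,0,0]
    - [0,0,0]
    - [0,0,0]
    - [0,0,0]
  travel:
    - [0,0,4]
    - [0,0,8]
    - [0,0,8]
    - [0,0,8]
    - [0,0,8]
    - [0,0,8]
    - [0,0,8]
  fingers: [40,40,40,0,0,0,0]
  grip_force: 80

```text
time_s: 6.2
tcp_pos: [0.5109, 0.1551, -0.0119]
ee_rot: [0.001, 0.736, 0.677, 0.0]
contact_force: [-1.8, -0.3, 5.1]
grip_width: 0.122
```

Run:
```python
from h import *
import cv2
yawnow(); s=bot.observe(); print(s['time_s'],s['contact_force'],s['ft_torque'],s['grip_width']*85.4)
im=viewer.read_camera('side')[150:230,205:275,::-1]; cv2.imwrite('pics/s9.png',cv2.resize(im,None,fx=7,fy=7,interpolation=cv2.INTER_CUBIC))
```

```text
tcp [ 0.5109  0.1551 -0.0119] yaw -4.79 z [ 1.2e-03 -4.0e-04 -1.0e+00]
6.2 [-1.79508331 -0.33931098  5.12801207] [-0.1156909   0.27479494  0.14844545] 10.409897891650935
```

View pics/s9.png

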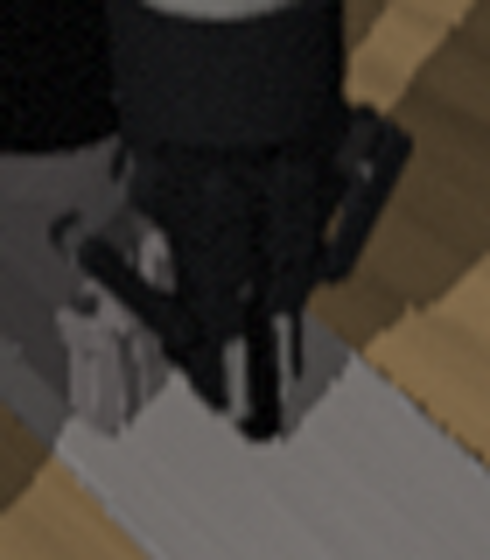

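Held: the opening is 10.4 mm and stopped on the plate. Now a gentle straight pull to feel the stop.

Request:
move_arm:
  rot:
    - [0,0,0]
    - [0,0,0]
    - [0,0,0]
    - [0,0,0]
  travel:
    - [-1,0,-0.5]
    - [-2,0,-0.5]
    - [-3,0,-0.5]
    - [-4,0,-0.5]
  fingers: [0,0,0,0]
  grip_force: 100

```text
time_s: 6.75
tcp_pos: [0.5104, 0.151, -0.0117]
ee_rot: [0.0, 0.736, 0.677, 0.0]
contact_force: [0.2, 1.6, -1.5]
grip_width: 0.113
```

```bash
cat > st.py <<'E'
from h import *; from fit import W,r as fr
t,r=yawnow(); s=bot.observe(); print('t',s['time_s'],'F tool',np.round(r.inv().apply(s['contact_force']),1),'M tool',np.round(r.inv().apply(s['ft_torque']),3),'open',round(s['grip_width']*85.4,1))
p=fr.x; d=t-[p[0],p[1],0]; c,q=np.cos(p[2]),np.sin(p[2]); print('tcp in housing mm',np.round([1e3*(c*d[0]+q*d[1]),1e3*(-q*d[0]+c*d[1])],1))
E
python3 st.py
```

```text
tcp [ 0.5104  0.151  -0.0117] yaw -4.79 z [ 0.0009 -0.0005 -1.    ]
t 6.75 F tool [1.6 0.1 1.5] M tool [0.004 0.235 0.004] open 9.7
tcp in housing mm [-30.9  -0.6]
```

Request:
move_arm:
  rot:
    - [0,0,0]
    - [0,0,0]
    - [0,0,0]
    - [0,0,0]
  travel:
    - [-1,0,0]
    - [-2,0,0]
    - [-3,0,0]
    - [-4,0,0]
  fingers: [0,0,0,0]

```text
time_s: 7.25
tcp_pos: [0.5102, 0.1488, -0.0117]
ee_rot: [-0.0, 0.736, 0.677, 0.001]
contact_force: [0.6, 6.5, -4.7]
grip_width: 0.114
```

```bash
python3 st.py
```

```text
tcp [ 0.5102  0.1488 -0.0117] yaw -4.75 z [ 0.0016  0.0015 -1.    ]
t 7.25 F tool [6.5 0.1 4.7] M tool [-0.168  1.291  0.064] open 9.7
tcp in housing mm [-33.2  -0.6]
```

Request:
move_arm:
  rot:
    - [0,0,0]
    - [0,0,0]
    - [0,0,0]
  travel:
    - [-2,0,0]
    - [-4,0,0]
    - [-5,0,0]
  fingers: [0,0,0]

```text
time_s: 7.62
tcp_pos: [0.5101, 0.149, -0.0116]
ee_rot: [-0.002, 0.735, 0.678, 0.004]
contact_force: [1.7, 14.2, -7.2]
grip_width: 0.113
```

```bash
python3 st.py
```

```text
tcp [ 0.5101  0.149  -0.0116] yaw -4.66 z [ 0.0033  0.0074 -1.    ]
t 7.625 F tool [14.2  0.5  7.4] M tool [-0.212  2.451  0.299] open 9.7
tcp in housing mm [-33.   -0.4]
```

It's caught at a pull of 14 N. The yaw moment of +0.30 N·m puts the contact about 21 mm towards tool −y (housing +y), so I'll back off and shift towards tool +y.

Request:
move_arm:
  rot:
    - [0,0,0]
    - [0,0,0]
    - [0,0,0]
    - [0,0,0]
    - [0,0,0]
    - [0,0,0]
    - [0,0,0]
  travel:
    - [2,0,0]
    - [4,0,0]
    - [4,2,0]
    - [4,4,0]
    - [4,5,0]
    - [4,6,0]
    - [4,6,0]
  fingers: [0,0,0,0,0,0,0]

```text
time_s: 8.5
tcp_pos: [0.5165, 0.1524, -0.0116]
ee_rot: [-0.002, 0.735, 0.678, 0.004]
contact_force: [0.1, -0.6, -4.1]
grip_width: 0.114
```

```bash
python3 st.py
```

```text
tcp [ 0.5165  0.1524 -0.0116] yaw -4.67 z [ 0.0034  0.0073 -1.    ]
t 8.5 F tool [-0.6  0.2  4.1] M tool [-0.001 -0.442  0.046] open 9.7
tcp in housing mm [-29.1  -6.5]
```

Request:
move_arm:
  rot:
    - [0,0.007,0]
    - [0,0.007,0]
    - [0,0.007,0]
    - [0,0.007,0]
  travel:
    - [0,1,0]
    - [0,2,0]
    - [0,2.5,0]
    - [0,2.5,0]
  fingers: [0,0,0,0]

```text
time_s: 9.0
tcp_pos: [0.5176, 0.1521, -0.0119]
ee_rot: [-0.005, 0.735, 0.678, 0.005]
contact_force: [-5.9, -0.6, 0.4]
grip_width: 0.115
```

```bash
python3 st.py
```

```text
tcp [ 0.5176  0.1521 -0.0119] yaw -4.63 z [ 0.0013  0.0138 -0.9999]
t 9.0 F tool [-1.1 -5.8 -0.4] M tool [ 1.038 -0.389 -0.276] open 9.8
tcp in housing mm [-29.3  -7.7]
```

It's against the wall with 5.8 N after about 7 mm. I'll correct the slight pitch and pull along that wall.

Request:
move_arm:
  rot:
    - [0,-0.007,0]
    - [0,-0.014,0]
    - [0,-0.014,0]
    - [0,-0.014,0]
    - [0,-0.014,0]
    - [0,-0.014,0]
    - [0,-0.014,0]
  travel:
    - [0,0,0]
    - [-2,0.3,0]
    - [-4,0.3,0]
    - [-6,0.3,0]
    - [-8,0.3,0]
    - [-10,0.3,0]
    - [-11,0.3,0]
  fingers: [0,0,0,0,0,0,0]

```text
time_s: 9.88
tcp_pos: [0.5169, 0.1428, -0.0118]
ee_rot: [-0.001, 0.735, 0.678, 0.001]
contact_force: [-4.4, 4.6, -1.1]
grip_width: 0.113
```

```bash
python3 st.py
```

```text
tcp [ 0.5169  0.1428 -0.0118] yaw -4.56 z [ 0.0004  0.0017 -1.    ]
t 9.875 F tool [ 4.3 -4.8  1.1] M tool [ 0.793  0.766 -0.289] open 9.6
tcp in housing mm [-38.6  -7.7]
```

It's past the catch point (−38.6 against −33.2 mm). Continuing.

Request:
move_arm:
  rot:
    - [0,0,0]
    - [0,0,0]
    - [0,0,0]
    - [0,0,0]
    - [0,0,0]
    - [0,0,0]
    - [0,0,0]
    - [0,0,0]
  travel:
    - [-4,0,0]
    - [-8,0,0]
    - [-12,0,0]
    - [-16,0,0]
    - [-20,0,0]
    - [-24,0,0]
    - [-28,0,0]
    - [-32,0,0]
  fingers: [0,0,0,0,0,0,0,0]

```text
time_s: 10.88
tcp_pos: [0.5144, 0.1106, -0.0118]
ee_rot: [-0.0, 0.735, 0.678, 0.001]
contact_force: [-2.8, 3.4, -2.1]
grip_width: 0.114
```

```bash
python3 st.py
```

```text
tcp [ 0.5144  0.1106 -0.0118] yaw -4.57 z [ 0.0005  0.0017 -1.    ]
t 10.875 F tool [ 3.2 -3.   2.1] M tool [ 0.601  0.573 -0.288] open 9.7
tcp in housing mm [-71.   -7.9]
```

Request:
move_arm:
  rot:
    - [0,0,0]
    - [0,0,0]
    - [0,0,0]
    - [0,0,0]
    - [0,0,0]
    - [0,0,0]
    - [0,0,0]
    - [0,0,0]
    - [0,0,0]
    - [0,0,0]
  travel:
    - [-5,0,0]
    - [-11,0,0]
    - [-17,0,0]
    - [-23,0,0]
    - [-29,0,0]
    - [-35,0,0]
    - [-41,0,0]
    - [-47,0,0]
    - [-53,0,0]
    - [-57,0,0]
  fingers: [0,0,0,0,0,0,0,0,0,0]

```text
time_s: 12.12
tcp_pos: [0.5101, 0.0532, -0.0118]
ee_rot: [-0.0, 0.735, 0.678, 0.001]
contact_force: [-0.7, 1.7, -1.4]
grip_width: 0.116
```

```bash
python3 st.py
```

```text
tcp [ 0.5101  0.0532 -0.0118] yaw -4.59 z [ 0.0009  0.0016 -1.    ]
t 12.125 F tool [ 1.7 -0.8  1.4] M tool [ 0.264  0.324 -0.211] open 9.9
tcp in housing mm [-128.4   -8.2]
```

Request:
move_arm:
  rot:
    - [0,0,0]
    - [0,0,0]
    - [0,0,0]
    - [0,0,0]
    - [0,0,0]
    - [0,0,0]
    - [0,0,0]
    - [0,0,0]
    - [0,0,0]
    - [0,0,0]
  travel:
    - [-5,0,0]
    - [-11,0,0]
    - [-17,0,0]
    - [-23,0,0]
    - [-29,0,0]
    - [-35,0,0]
    - [-41,0,0]
    - [-47,0,0]
    - [-50,0,0]
    - [-50,0,0]
  fingers: [0,0,0,0,0,0,0,0,0,0]
  grip_force: 120

```text
time_s: 13.38
tcp_pos: [0.5064, 0.0022, -0.0118]
ee_rot: [0.0, 0.735, 0.678, 0.001]
contact_force: [1.4, -1.0, -0.4]
grip_width: 0.11
```

```bash
python3 st.py
python3 - <<'E'
from h import *
import cv2
for n in('side','top'): cv2.imwrite(f'pics/{n}10.png',viewer.read_camera(n)[:,:,::-1])
im=cv2.imread('pics/side10.png')[120:280,170:330]; cv2.imwrite('pics/s10c.png',cv2.resize(im,None,fx=3.7,fy=3.7,interpolation=cv2.INTER_CUBIC))
E
```

```text
tcp [ 0.5064  0.0022 -0.0118] yaw -4.65 z [ 0.0016  0.0006 -1.    ]
t 13.375 F tool [-0.9  1.5  0.4] M tool [-0.025 -0.314  0.052] open 9.4
tcp in housing mm [-179.6   -8.7]
```

View pics/s10c.png

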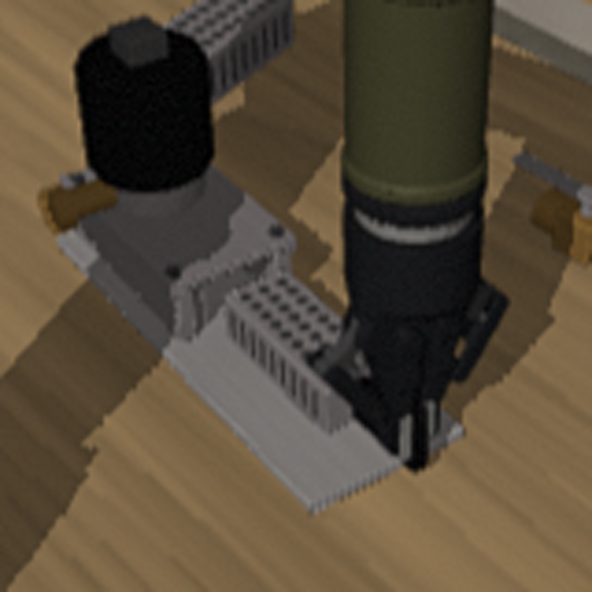

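View pics/top10.png

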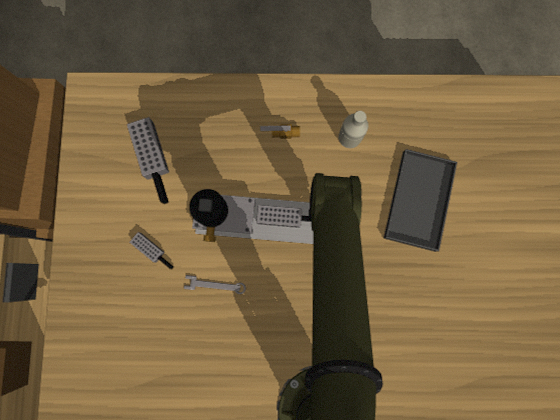

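The cassette is fully out on the apron, and the box's rear edge at about px 258 is clear of the housing face at 254. I'll lift and check for droop.

Request:
move_arm:
  rot:
    - [0,0,0]
    - [0,0,0]
    - [0,0,0]
    - [0,0,0]
    - [0,0,0]
    - [0,0,0]
    - [0,0,0]
    - [0,0,0]
    - [0,0,0]
  travel:
    - [-5,0,-1]
    - [-8,0,-5]
    - [-10,0,-12]
    - [-12,0,-22]
    - [-12,0,-34]
    - [-12,0,-46]
    - [-12,0,-56]
    - [-12,0,-60]
    - [-12,0,-60]
  fingers: [0,0,0,0,0,0,0,0,0]
  grip_force: 120

```text
time_s: 14.6
tcp_pos: [0.5054, -0.0097, 0.0485]
ee_rot: [0.0, 0.735, 0.678, 0.001]
contact_force: [-0.0, -0.0, -3.5]
grip_width: 0.108
```

```bash
python3 st.py
python3 - <<'E'
from h import *
import cv2
im=viewer.read_camera('side')[110:270,170:330,::-1]; cv2.imwrite('pics/s11c.png',cv2.resize(im,None,fx=3.7,fy=3.7,interpolation=cv2.INTER_CUBIC))
rel([.490,-.2645,.07],-104.5)
E
```

```text
tcp [ 0.5054 -0.0097  0.0485] yaw -4.63 z [ 0.0019  0.0005 -1.    ]
t 14.6 F tool [-0.  -0.   3.5] M tool [-0.032 -0.313 -0.062] open 9.3
tcp in housing mm [-191.6   -8.7]
travel [-255.1    5.5  -22. ] rot [ 0.000e+00 -1.000e-03  1.743e+00]
```

View pics/s11c.png

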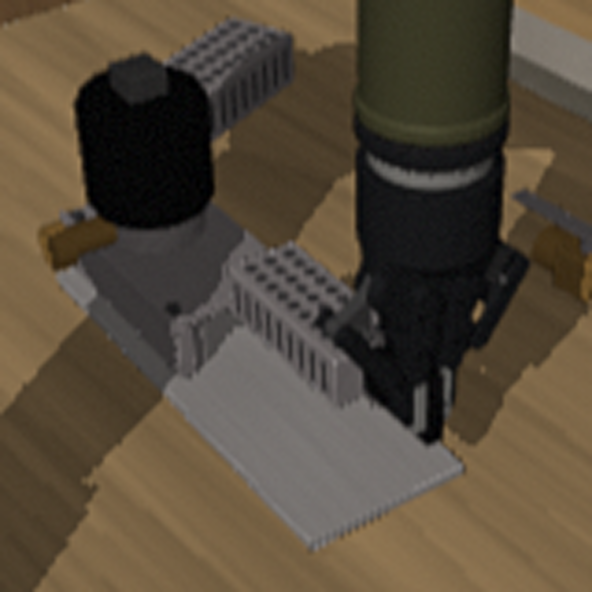

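It's held level, with 3.5 N of load. The bottle is near (0.72,−0.09), so I'll move sideways first and rotate once past it.

Request:
move_arm:
  rot:
    - [0,0,0]
    - [0,0,0]
    - [0,0,0]
    - [0,0,0]
    - [0,0,0]
    - [0,0,0.06]
    - [0,0,0.18]
    - [0,0,0.31]
    - [0,0,0.44]
    - [0,0,0.57]
    - [0,0,0.7]
    - [0,0,0.83]
    - [0,0,0.96]
    - [0,0,1.09]
    - [0,0,1.22]
    - [0,0,1.35]
    - [0,0,1.48]
    - [0,0,1.61]
    - [0,0,1.7]
    - [0,0,1.743]
  travel:
    - [-15,0,-5]
    - [-40,0,-12]
    - [-70,0,-20]
    - [-105,0,-26]
    - [-140,0,-30]
    - [-175,0,-30]
    - [-205,1,-30]
    - [-230,2,-30]
    - [-248,3,-30]
    - [-255,4,-30]
    - [-255,5,-30]
    - [-255,5.5,-30]
    - [-255,5.5,-30]
    - [-255,5.5,-30]
    - [-255,5.5,-30]
    - [-255,5.5,-30]
    - [-255,5.5,-30]
    - [-255,5.5,-30]
    - [-255,5.5,-30]
    - [-255,5.5,-30]
  fingers: [0,0,0,0,0,0,0,0,0,0,0,0,0,0,0,0,0,0,0,0]
  grip_force: 120

```text
time_s: 17.15
tcp_pos: [0.4889, -0.265, 0.0779]
ee_rot: [-0.0, 0.992, -0.127, -0.0]
contact_force: [0.4, -0.6, -4.2]
grip_width: 0.107
```

```bash
python3 st.py
python3 - <<'E'
from h import *
import cv2
rel([.490,-.2645,-.0148],-104.5)
im=viewer.read_camera('side')[180:400,270:510,::-1]; cv2.imwrite('pics/s12c.png',cv2.resize(im,None,fx=2.7,fy=2.7,interpolation=cv2.INTER_CUBIC))
im=viewer.read_camera('top')[100:280,340:500,::-1]; cv2.imwrite('pics/t12c.png',cv2.resize(im,None,fx=3.3,fy=3.3,interpolation=cv2.INTER_CUBIC))
E
```

```text
tcp [ 0.4889 -0.265   0.0779] yaw -104.65 z [-0.0001  0.0007 -1.    ]
t 17.15 F tool [0.5 0.5 4.2] M tool [-0.008 -0.43  -0.052] open 9.2
tcp in housing mm [-447.4  -13. ]
travel [ 1.  -0.7 92.7] rot [-0.001  0.    -0.003]
```

View pics/s12c.png

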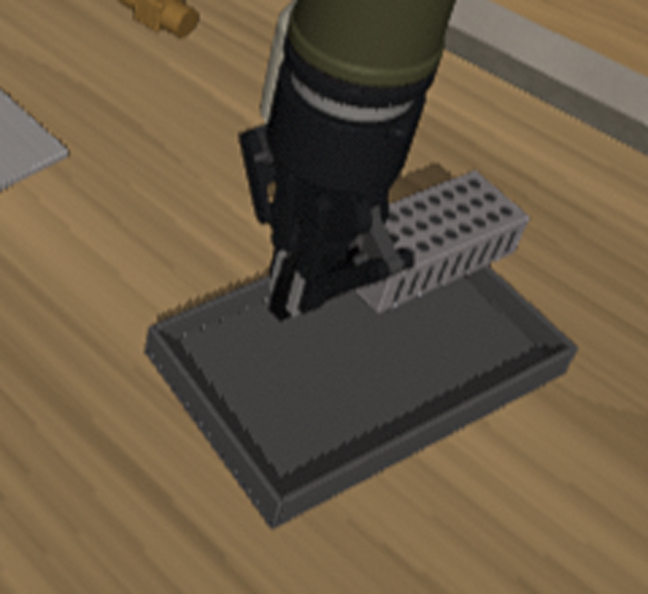

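View pics/t12c.png

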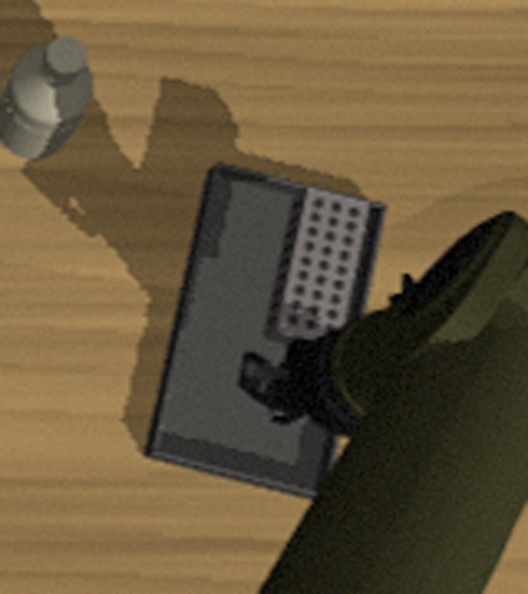

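Run:
```python
from h import *
e=np.array([np.cos(np.radians(-14.65)),np.sin(np.radians(-14.65)),0]); n=np.array([-e[1],e[0],0])
t=np.array([.489,-.265,0])
for a,b in((.168,.025),(.168,-.025),(.048,.025)):
  q=t+a*e+b*n+[0,0,.134]; print(proj('top',q)-[340,100],(proj('top',q)-[340,100])*3.3,(proj('side',q)-[270,180])*2.7)
```

```text
[92.19692365 56.33511326] [304.24984805 185.90587376] [472.65781263 165.92297265]
[111.22606881  61.21626066] [367.04602708 202.01366018] [529.23686863 213.8872944 ]
[ 82.40207165 100.69996692] [271.92683645 332.30989083] [334.08234873 221.94361676]
```

The observed box corners, top (308,188) and (372,207), side (475,170) and (529,215), match the prediction within about 1.5 px. It's centred over the tray and level. Lowering.

Request:
move_arm:
  rot:
    - [0,0,0]
    - [0,0,0]
    - [0,0,0]
    - [0,0,0]
    - [0,0,0]
    - [0,0,0]
    - [0,0,0]
    - [0,0,0]
    - [0,0,0]
    - [0,0,0]
  travel:
    - [1,0,6]
    - [1,0,18]
    - [1,0,32]
    - [1,0,46]
    - [1,0,60]
    - [1,0,72]
    - [1,0,80]
    - [1,0,85]
    - [1,0,88]
    - [1,0,88]
  fingers: [0,0,0,0,0,0,0,0,0,0]

```text
time_s: 18.5
tcp_pos: [0.4901, -0.2652, -0.0101]
ee_rot: [-0.0, 0.992, -0.127, 0.0]
contact_force: [-0.0, -0.9, -3.3]
grip_width: 0.114
```

```bash
python3 st.py
```

```text
tcp [ 0.4901 -0.2652 -0.0101] yaw -104.55 z [ 0.0002  0.0005 -1.    ]
t 18.5 F tool [0.2 0.9 3.3] M tool [-0.017 -0.331  0.   ] open 9.7
tcp in housing mm [-447.5  -14.2]
```

Still carrying 3.3 N and expecting about 4–5 mm to go. Easing down.

Request:
move_arm:
  rot:
    - [0,0,0]
    - [0,0,0]
    - [0,0,0]
    - [0,0,0]
    - [0,0,0]
  travel:
    - [0,0,1]
    - [0,0,2.5]
    - [0,0,4]
    - [0,0,4.5]
    - [0,0,4.5]
  fingers: [0,0,0,0,0]

```text
time_s: 19.12
tcp_pos: [0.4901, -0.2653, -0.0145]
ee_rot: [-0.0, 0.992, -0.127, 0.0]
contact_force: [-1.3, 0.5, -2.0]
grip_width: 0.108
```

```bash
python3 st.py
```

```text
tcp [ 0.4901 -0.2653 -0.0145] yaw -104.55 z [ 0.0002  0.0007 -1.    ]
t 19.125 F tool [-1.4 -0.1  2. ] M tool [ 0.053 -0.384 -0.038] open 9.2
tcp in housing mm [-447.5  -14.2]
```

Request:
move_arm:
  rot:
    - [0,0,0]
    - [0,0,0]
    - [0,0,0]
  travel:
    - [0,0,0.5]
    - [0,0,1.2]
    - [0,0,1.5]
  fingers: [0,0,0]

```text
time_s: 19.5
tcp_pos: [0.49, -0.2652, -0.015]
ee_rot: [-0.001, 0.992, -0.127, -0.0]
contact_force: [-4.7, 3.4, 9.3]
grip_width: 0.108
```

```bash
python3 st.py
python3 - <<'E'
from h import *
import cv2
im=viewer.read_camera('side')[220:400,300:510,::-1]; cv2.imwrite('pics/s13c.png',cv2.resize(im,None,fx=3.3,fy=3.3,interpolation=cv2.INTER_CUBIC))
E
```

```text
tcp [ 0.49   -0.2652 -0.015 ] yaw -104.56 z [ 0.0002  0.0018 -1.    ]
t 19.5 F tool [-5.4 -2.2 -9.3] M tool [ 0.278 -1.152 -0.041] open 9.2
tcp in housing mm [-447.5  -14.1]
```

View pics/s13c.png

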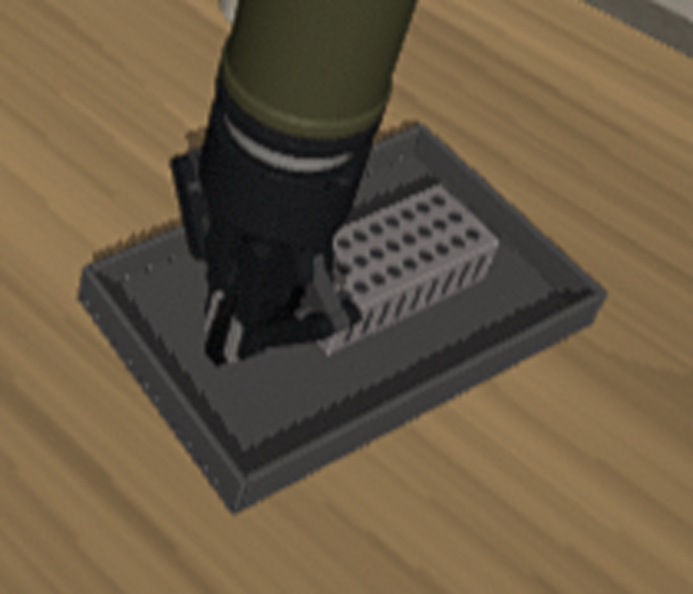

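The cassette is resting on the tray floor, with 9 N upward and the TCP at the expected −0.015. Releasing gently and rising.

Request:
move_arm:
  rot:
    - [0,0,0]
    - [0,0,0]
    - [0,0,0]
    - [0,0,0]
    - [0,0,0]
    - [0,0,0]
  travel:
    - [0,0,-0.5]
    - [0,0,-0.5]
    - [0,0,-0.5]
    - [0,0,-0.5]
    - [0,0,-0.5]
    - [0,0,-0.5]
  fingers: [14,20,28,36,40,40]
  grip_force: 30

```text
time_s: 20.3
tcp_pos: [0.49, -0.2653, -0.0145]
ee_rot: [-0.001, 0.992, -0.127, 0.0]
contact_force: [-0.3, -0.9, -1.0]
grip_width: 0.47
```

```bash
python3 st.py
python3 - <<'E'
from h import *
import cv2
im=viewer.read_camera('side')[220:400,300:510,::-1]; cv2.imwrite('pics/s14c.png',cv2.resize(im,None,fx=3.3,fy=3.3,interpolation=cv2.INTER_CUBIC))
E
```

```text
tcp [ 0.49   -0.2653 -0.0145] yaw -104.56 z [ 0.0002  0.0018 -1.    ]
t 20.3 F tool [-0.1  1.   1. ] M tool [0.021 0.003 0.011] open 40.1
tcp in housing mm [-447.5  -14.1]
```

View pics/s14c.png

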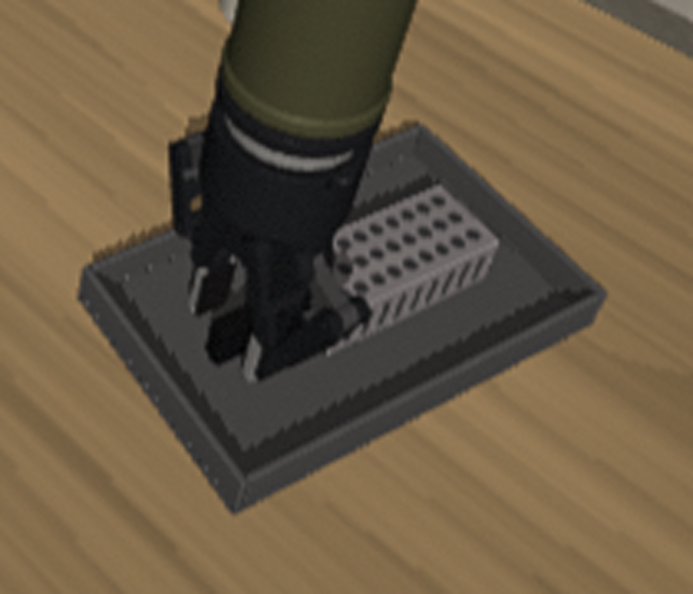

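The fingers are clear on both sides of the handle (about (230,345)), and the box hasn't moved. Rising straight up.

Request:
move_arm:
  rot:
    - [0,0,0]
    - [0,0,0]
    - [0,0,0]
    - [0,0,0]
    - [0,0,0]
    - [0,0,0]
    - [0,0,0]
    - [0,0,0]
    - [0,0,0]
    - [0,0,0]
    - [0,0,0]
  travel:
    - [0,0,-5]
    - [0,0,-15]
    - [0,0,-30]
    - [0,0,-50]
    - [0,0,-75]
    - [0,0,-105]
    - [-20,0,-135]
    - [-40,0,-160]
    - [-50,0,-180]
    - [-50,0,-180]
    - [-50,0,-180]
  fingers: [40,40,40,40,40,40,40,40,40,40,40]

```text
time_s: 21.72
tcp_pos: [0.4418, -0.2527, 0.1654]
ee_rot: [-0.001, 0.992, -0.127, 0.0]
contact_force: [0.1, 0.2, -0.5]
grip_width: 0.47
```

```bash
python3 st.py
python3 - <<'E'
from h import *
import cv2
s=viewer.read_camera('side')[:,:,::-1]; t=viewer.read_camera('top')[:,:,::-1]
cv2.imwrite('pics/side15.png',s); cv2.imwrite('pics/top15.png',t)
cv2.imwrite('pics/s15c.png',cv2.resize(s[220:400,300:510],None,fx=3.3,fy=3.3,interpolation=cv2.INTER_CUBIC))
e=np.array([np.cos(np.radians(-14.55)),np.sin(np.radians(-14.55)),0]); n=np.array([-e[1],e[0],0]); q0=np.array([.490,-.2652,0])
for a,b,z in((.168,.025,.041),(.168,-.025,.041),(.048,-.025,.041),(.168,-.025,.005),(.048,-.025,.005),(-.016,-.006,.041)):
  q=q0+a*e+b*n+[0,0,z]; print(a,b,z,(proj('side',q)-[300,220])*3.3,proj('top',q))
E
```

```text
tcp [ 0.4418 -0.2527  0.1654] yaw -104.54 z [ 0.0006  0.0023 -1.    ]
t 21.725 F tool [ 0.  -0.2  0.5] M tool [-0.016 -0.003  0.035] open 40.1
tcp in housing mm [-438.9   34.9]
0.168 0.025 0.041 [436.30057365 181.75726496] [420.53215415 164.97746623]
0.168 -0.025 0.041 [498.22212496 240.79863517] [438.08524496 169.46653296]
0.048 -0.025 0.041 [336.18268222 317.611699  ] [429.20271056 210.64838314]
0.168 -0.025 0.005 [480.69496709 279.78611682] [433.54293722 172.47604646]
0.048 -0.025 0.005 [322.60696344 356.5564859 ] [424.85511761 212.49458869]
-0.016 -0.006 0.041 [219.61487421 335.04080729] [417.53474355 231.33288267]
```

View pics/s15c.png

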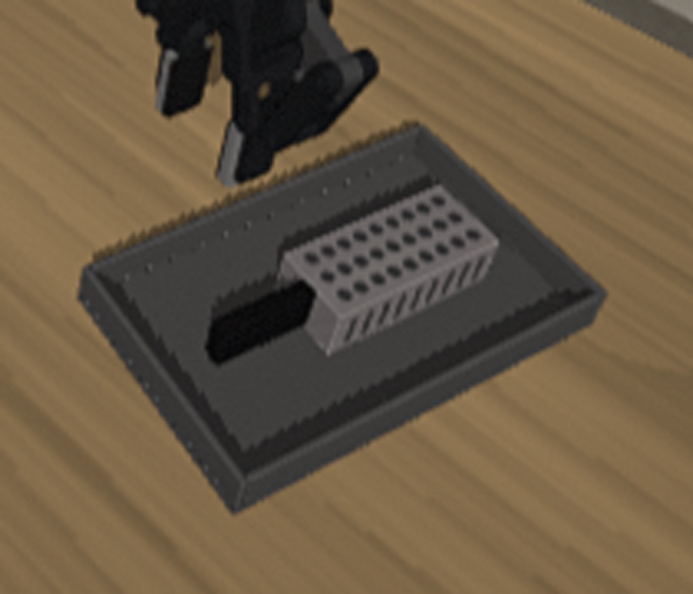

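View pics/top15.png

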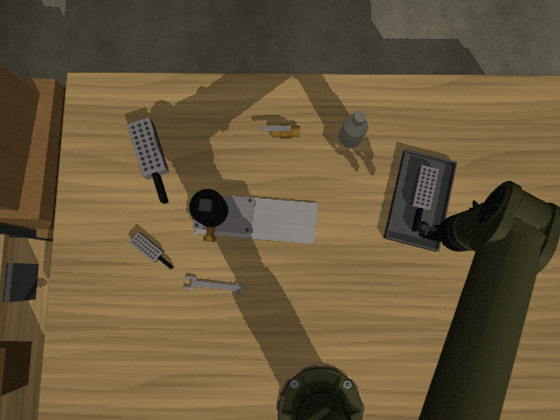

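The cassette lies flat in the tray. Its box corners at (498,242), (480,280) and (328,355) match the floor-level prediction. The bottle, wrench and valve sit at the same pixels as at the start, and the gripper is clear. Handing in.

Run:
```python
from cell import bot
print(bot.close_job()); print(bot.observe()['time_s'])
```

```text
the job is handed in; nothing more can be done
None
the job is handed in; nothing more can be done
```

The cassette is lying flat and right way up in the grey wash tray, released. I handed the job in just after 21.8 s of the 58 s allowed; no verdict is reported.

- **Extraction:** A straight pull caught at 14 N, and the twist on the wrist placed the stop on the housing's +y side. I backed off, shifted the cassette about 7 mm to the opposite wall (5.8 N contact), and slid it all the way out along that wall.
- **Placing:** I lifted it, carried it clear of the bottle, and lowered it until the tray floor pushed back with about 9 N. Then I opened the fingers and rose straight up.
- **Last checks:** In the side picture the box corners match a level box on the tray floor to about a pixel. The bottle, wrench and valve look to be at the same pixels as at the start. The gripper is clear of everything, with wrist force about 0.5 N.
- **Disagreement:** The real fingertips sit about 27–30 mm behind the reported TCP (tool tip point), which the pictures showed at both the start pose and the grasp. My first close therefore shut just above the handle on nothing. I went lower, checking force and pictures, and the second close held. The grasp was therefore made with the TCP reading 12 mm below the bench surface, and the cassette was set down with it at −15 mm.
- **Small slip:** One pitch correction during the shift had the wrong sign (under 1°), and I put it right in the next move.

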